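# Find the high spot of a warped scroll roller under a sprung gauge

## Robot

A 6-joint arm with a two-finger parallel gripper is mounted at the origin on the work surface. World frame = base frame: x ahead of the robot, y to its left, z up, the work surface at z = 0. Lengths are in m, angles in rad, forces in N, time in s.
With the tool pointing down it reaches from about 0.375 to 0.975 m from the base axis. Payload 3.8 kg.
Tool frame: the origin (TCP) lies at the very end of the fingers, on their centre line; the grasp point (between the pads) lies 19 mm behind it (bot.pinch_z is the distance from the TCP to the grasp point, in m); x points along the fingers, y is the direction in which the jaws open and shut, and the axes are right-handed (so a half turn about x gives the same grasp; the last joint's range is limited). The gripper opens to 85 mm and grips with 20 to 120 N. Pads are 22 mm wide; open, the fingers measure 114 mm over their backs; the gripper's body (76 mm by 85 mm) begins 54 mm behind the grasp point. The pads swing forward as they close: fully open they stand 13 mm farther back than shut.
Start: joints at [1.221, 0.264, 1.604, -0, 1.274, -0.037], TCP at [0.208, 0.642, 0.231] pointing down, gripper open.
Joint ranges: [-2.63, 2.63], [-0.94, 2.18], [0.31, 2.57], [-1.31, 4.45], [0, 2.66], [-2.55, 2.55]. Speed limits (rad/s): [2.57, 2.57, 3.14, 3.14, 3.14, 3.14].

## Interface

Orientations are given as a rotation vector (axis times angle).
In Python, from workcell import monitor, imaging, finish_job, bot gives the robot as it stands.
- The arm moves only by the tool jog_arm, never from a script. Its argument "rows" is a list of rows, each a list of 7 numbers: the shift along the tool's x, y, z in m, then the turn, a rotation vector about the tool's x, y, z in rad, then the opening in per cent of the stroke, from 0 (shut) to 100 (fully open). A call has 1 to 20 rows; each row is the pose to reach, as a shift and turn from the pose measured when the call began, along the tool's axes at that moment; what a row does not reach only later rows make up. A row lasts 1/10 s, in which the tool goes at most 50 mm and 8.59 degrees, less where a joint would pass 70% of its speed; a pose out of reach is approached as far as the arm can. A call with a gripper value outside its range is refused whole. The fingers move at their own pace and stop on an object; "force" is the grip in N (left out, the last holds). Time passes only in rows, so rows that repeat a pose let the fingers close. It gives the time, the measured TCP pose, the force and the opening at its end, in the units of the state.
- monitor.read_state(): the state, without advancing time (a new reading comes with each control period).
- imaging.read_camera(name): name is "scene" or "top" or "wrist"; returns the picture (480x640x3 uint8, blue, green, red); there is no depth.
- imaging.camera_params(name): a dict with "fx", "fy", "cx", "cy" (pixels), "T" (4x4, takes a point from camera to world coordinates); the wrist camera has in their place "T_tool_cam" (4x4, takes a point from camera to tool coordinates, whose origin is the TCP and whose axes are the tool frame's). Camera axes: x right, y down, z forward; pixel columns grow to the right and rows downward; lengths in m; the calibration is good to about 2 mm. A picture is of the moment at which its call begins: read the wrist's pose just before it. camera_params takes no time and is no camera call.
- finish_job(): hands the job in, once; it reports no verdict.
The state is a dict: "time": time; "q": joint angles; "joint_vel": joint speeds; "joint_torque": joint torques, N m; "tool_pos": TCP position; "tcp_rot": TCP orientation; "wrist_force": force on the tool from outside, world axes, zero at the start; "torque": the same for the moment, N m; "width": opening from 0.0 (shut) to 1.0 (fully open).
Only numpy, scipy, OpenCV 4.12 (cv2) and the standard library are available. Lean on these libraries where they do the work, as an engineer would, in place of code of your own. Each camera call takes 0.05 s, during which the arm holds its last target. There are 200 camera calls.

## Task

A warped wooden scroll roller lies in the V-blocks of the checking jig. Lower the gauge head until its sprung plunger bears on the roller with about half of its 30 mm travel taken up, then turn the roller by its five-armed handle, watching the gauge, until the highest spot of the bow is right under the plunger. Leave it so, with the plunger still resting on the roller and the other loose things on the table left alone.

Things in the scene. Friction and masses are not known exactly. Their poses are not given: they have to be found in the camera images.
- jig: Fixed jig: steel base 170 x 300 x 15 mm, two V-blocks (84 mm along x, 24 mm thick, tops 106 mm high) at y = -105 and 105 mm. Origin at table level under the middle of the roller. The roller's axis is along the jig's y, 105 mm above the table; wire straps hold it down, it can only turn. A 20 mm column, top 245 mm high, stands at x = -45, y = -62 mm.
- wheel_center (a point): Centre of the five-armed handle on the roller's +y end, on its axis, 165 mm along y from the jig's origin; axes are the jig's and do not turn. Wooden hub 48 mm wide, 30 mm long; five round arms 12 mm thick, 72 degrees apart, in the upright plane across the axis, ends 68 mm out. Closed fingers pushing an arm along x over the top turn it and bring up the next arm.
- roller_top (a point): Fixed point 20 mm above the roller's axis, under the plunger: the roller's upper side if it were straight. Roller: wood, 40 mm thick, 300 mm long, its middle bowed 7 mm off axis to one side, so when turned its top here goes from 7 mm below to 7 mm above this point. Start angle not given; turns both ways without stops, resists 0.12 N m, stays where left.
- gauge (a joint): How far the gauge head has been slid down its column, m: 0 fully raised (the free plunger's tip is then 35 mm above roller_top), 0.075 lowest. It stays where it is left; a downward push of 6 to 10 N on its knob moves it, and it can be raised again.
- gauge_top (a point): Centre of the top face of the gauge head's upright black knob (24 mm wide, 30 mm tall), over the plunger's axis, 120 mm above the free plunger's tip. Below it a 40 mm aluminium block, a 66 mm dial tilted up 45 degrees on its +x side, and an arm to the column. Axes are the jig's.
- plunger (a joint): Reading of the gauge: how far the sprung plunger is pushed up into the head, m: 0 free, 0.030 at its stop (about 0.8 N at the start, 3.2 N at the stop). The black needle of the dial turns 10 degrees counter-clockwise (seen facing the dial) per mm of it; the 31 marks are 1 mm apart.
- plunger_tip (a point): Lowest point of the plunger's 12 mm steel ball tip, which points straight down at the middle of the roller.
- bone_folder: Bystander: flat ivory-coloured folding tool 20 x 130 x 6 mm lying on the jig's base plate. Origin under its centre.
- glasses_case: Bystander: black spectacle case 65 x 160 x 36 mm. Origin under its centre.
- tea_mug: Bystander: white mug, 84 mm wide, 100 mm tall. Origin under its centre.
- paste_brush: Bystander: brush lying on the table.
- ledger: Bystander: three old thin books 130 x 200 mm lying together, one rigid pile about 36 mm high. Origin under its centre.
- weight: Bystander: brass paperweight with a knob, 68 mm wide, 76 mm tall. Origin under its centre.
- paste_jar: Bystander: jar 70 mm wide, 85 mm tall. Origin under its centre.

How it is judged:
On the way:
1. the gauge head is lowered so that the plunger bears on the roller with 10 to 20 mm of its travel taken up (value of joint plunger between 0.01 and 0.02 m and z of plunger_tip in the frame of roller_top between -0.009 and 0.0085 m), for 0.3 s.
At the end, for the whole second after the job is handed in: the plunger still rests on the roller (pushed in by more than 3 mm) and its tip stands within 1.3 mm of the height of the roller's highest spot, that is about 30 degrees of turn either side of the top of the bow (z of plunger_tip in the frame of roller_top between 0.0057 and 0.0085 m and value of joint plunger above 0.003 m); the robot touches nothing.
It fails at once if a loose bystander was moved by more than 30 mm (distance of any of bone_folder, glasses_case, tea_mug, paste_brush, ledger, weight, paste_jar from where it was at the start of the episode above 0.03 m).
It also fails if it takes over 72 s, if anything falls off the work surface, if the arm or the gripper's body presses on something with over 40 N, if the wrist force passes 120 N, or if a joint passes its speed limit or range.

## Working session

There is one attempt and no reset: what is moved stays moved. The work goes in short steps, Python scripts to look and compute and a tool call to move; the robot and the scene stay as the last step left them, time stands still between calls to the robot, and variables do not carry over. Pictures are saved under pics/ and viewed, about 8 in all and at most 12, crops included, and the job is handed in when it is done.

Besides the shell and the picture viewer there is one more tool, called after "Request:" by a JSON object that holds its "api" and its "payload". jog_arm: Moves the arm, as the interface text tells. Its arguments: {"type":"object","properties":{"rows":{"type":"array","items":{"type":"array","items":{"type":"number"}}},"force":{"type":"number"}},"required":["rows"]}

```bash
mkdir -p pics
python3 - <<'E'
from workcell import monitor, imaging
import cv2,numpy as np
print(monitor.read_state())
for n in("scene","top"):
    cv2.imwrite(f"pics/{n}0.png",imaging.read_camera(n)); print(n,imaging.camera_params(n))
print(imaging.camera_params("wrist"))
E
```

```text
{'time': 0.0, 'q': array([ 1.22111710e+00,  2.64742485e-01,  1.60538347e+00, -1.91611440e-05,
        1.27366561e+00, -3.69271785e-02]), 'joint_vel': array([-0.00035306,  0.0011351 ,  0.00023374, -0.00184076,  0.00087732,
       -0.00026177]), 'joint_torque': array([-4.12355257e-04, -5.15115380e+01, -3.67317903e+01,  3.90937203e-05,
        1.32040426e-02, -1.26519527e-05]), 'tool_pos': array([0.20746   , 0.64156736, 0.22996408]), 'tcp_rot': array([ 0.24375963,  1.55722879, -0.24716642]), 'wrist_force': array([ 0.03551994, -0.12860477,  0.52576399]), 'torque': array([ 0.02421861, -0.02394141, -0.10945234]), 'width': 1.0019394498053071}
scene {'fx': 449.2625013625921, 'fy': 449.2625013625921, 'cx': 316.2470181848481, 'cy': 244.3547530054419, 'T': array([[ 0.06497247,  0.85429621, -0.51570976,  1.09458392],
       [ 0.99787967, -0.05761194,  0.03028263, -0.06180767],
       [-0.0038407 , -0.51658382, -0.85622801,  1.0019431 ],
       [ 0.        ,  0.        ,  0.        ,  1.        ]])}
top {'fx': 477.7282663547369, 'fy': 477.7282663547369, 'cx': 316.8514742288514, 'cy': 235.0942005399927, 'T': array([[-1.59178612e-02, -9.91209316e-01,  1.31341972e-01,
         4.23214045e-01],
       [-9.99870853e-01,  1.60706665e-02,  1.03462028e-04,
        -2.03940075e-02],
       [-2.21330556e-03, -1.31323363e-01, -9.91337115e-01,
         1.35489063e+00],
       [ 0.00000000e+00,  0.00000000e+00,  0.00000000e+00,
         1.00000000e+00]])}
{'fx': 348.86912805129816, 'fy': 348.86912805129816, 'cx': 319.1296979750924, 'cy': 242.34777634685494, 'T_tool_cam': array([[ 3.74490611e-04, -2.89453133e-01,  9.57192114e-01,
        -1.43155627e-01],
       [ 9.99999615e-01,  8.67552248e-04, -1.28892360e-04,
        -4.14887240e-04],
       [-7.93105873e-04,  9.57191794e-01,  2.89453347e-01,
        -7.46164595e-02],
       [ 0.00000000e+00,  0.00000000e+00,  0.00000000e+00,
         1.00000000e+00]])}
```

View pics/scene0.png

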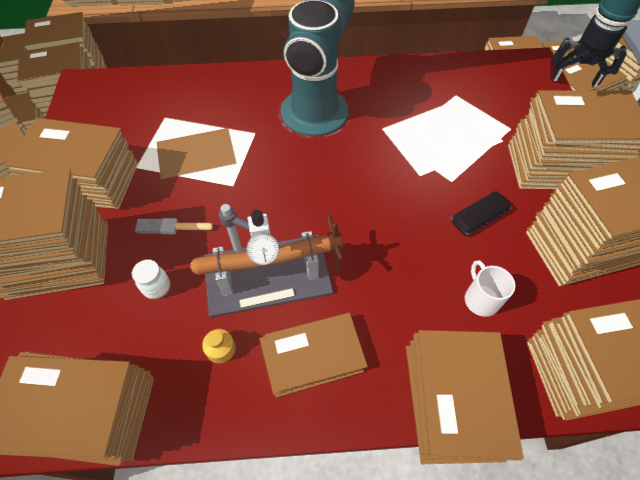

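View pics/top0.png

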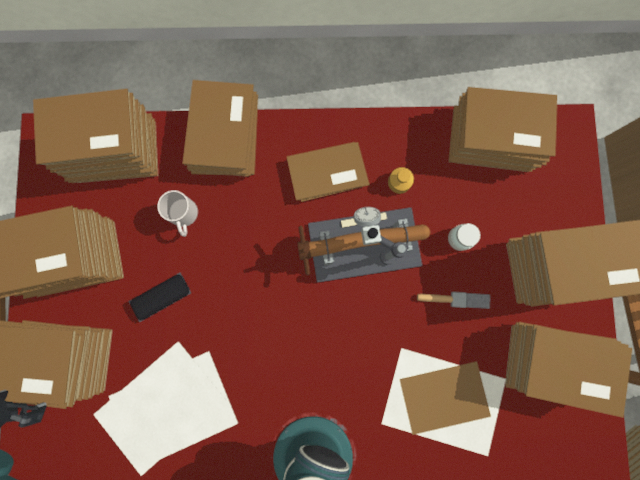

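Scene: jig in the middle, handle on the right end (~335,240), knob top ~(257,214), dial (263,249). Top: knob (373,233), handle (305,248), roller's other end (427,232). I'll zoom in on both.

```bash
cat > h.py <<'E'
import numpy as np,cv2
from workcell import monitor, imaging
from scipy.spatial.transform import Rotation as R
def ray(name,u,v,T=None):
    p=imaging.camera_params(name); T=p["T"] if T is None else T
    d=T[:3,:3]@np.array([(u-p["cx"])/p["fx"],(v-p["cy"])/p["fy"],1]); return T[:3,3],d/np.linalg.norm(d)
def plane(name,u,v,z):
    o,d=ray(name,u,v); return o+d*(z-o[2])/d[2]
def tri(a,b):
    A=np.zeros((3,3));c=np.zeros(3)
    for o,d in(a,b):
        P=np.eye(3)-np.outer(d,d);A+=P;c+=P@o
    return np.linalg.solve(A,c)
def proj(name,X,T=None):
    p=imaging.camera_params(name); T=p["T"] if T is None else T
    c=T[:3,:3].T@(np.asarray(X)-T[:3,3]); return p["fx"]*c[0]/c[2]+p["cx"],p["fy"]*c[1]/c[2]+p["cy"]
def wristT(s):
    T=np.eye(4);T[:3,:3]=R.from_rotvec(s["tcp_rot"]).as_matrix();T[:3,3]=s["tool_pos"]
    return T@imaging.camera_params("wrist")["T_tool_cam"]
def toworld(s,): return R.from_rotvec(s["tcp_rot"]).as_matrix()
E
python3 - <<'E'
from h import *
a=cv2.imread("pics/scene0.png")[190:320,185:355];b=cv2.imread("pics/top0.png")[200:290,290:440]
a=cv2.resize(a,None,fx=4,fy=4,interpolation=2)[:, :680]; b=cv2.resize(b,None,fx=5,fy=5,interpolation=2)
cv2.imwrite("pics/c1.png",a);cv2.imwrite("pics/c2.png",b)
print(tri(ray("scene",257.5,213),ray("top",373,233)), [plane("top",u,v,.105) for u,v in((427,232),(305,248))])
E
```

```text
[ 0.5702522  -0.14883691  0.26587975] [array([ 0.59233677, -0.31115931,  0.105     ]), array([0.5550836 , 0.01144582, 0.105     ])]
```

View pics/c1.png

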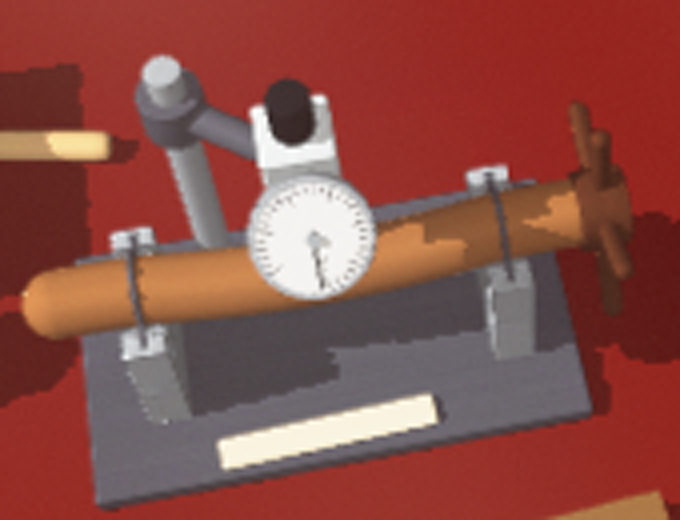

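View pics/c2.png

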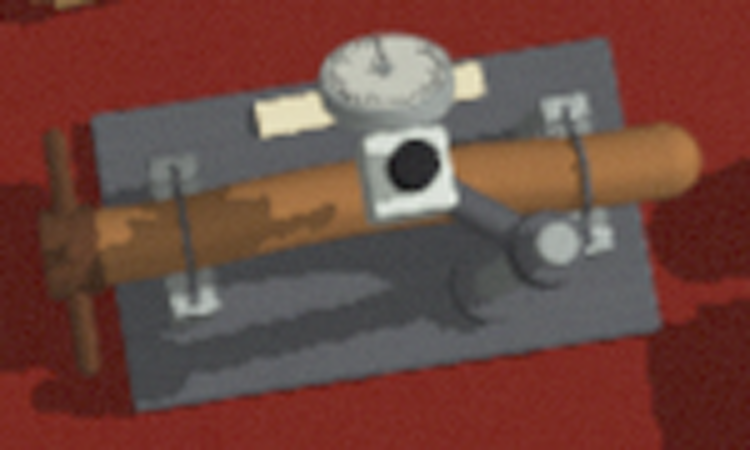

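Run:
```python
from h import *
np.set_printoptions(precision=4,suppress=True)
s=monitor.read_state();print(toworld(s))
print("knob",plane("top",372.8,233,.28),plane("scene",257.3,212.7,.28))
c=[plane("top",290+u/5,200+v/5,.015)[:2] for u,v in((95,115),(608,40),(660,328),(135,408))]
c=np.array(c);print(c,c.mean(0)); d=c[0]+c[3]-c[1]-c[2];print("yaw",np.arctan2(-d[0],d[1])); d=c[0]+c[1]-c[2]-c[3];print(np.arctan2(d[1],d[0]))
```

```text
[[-0.0007  0.3077  0.9515]
 [-0.002   0.9515 -0.3077]
 [-1.     -0.0021 -0.0001]]
knob [ 0.5684 -0.1474  0.28  ] [ 0.5796 -0.1469  0.28  ]
[[ 0.6357  0.0015]
 [ 0.6742 -0.2914]
 [ 0.5097 -0.3137]
 [ 0.4697 -0.0186]] [ 0.5723 -0.1556]
yaw 0.13265616099607824
0.12734236384434683
```

Request:
{"api": "jog_arm", "payload": {"rows": [[-0.05,0,0,0,0,0,0],[-0.1,0,0,-0.1,0,0,0],[-0.1,-0.032,0.03,-0.2,0,0,0],[-0.1,-0.064,0.059,-0.3,0,0,0],[-0.1,-0.641,0.591,-0.44,0,0,0],[-0.1,-0.641,0.591,-0.44,0,0,0],[-0.1,-0.641,0.591,-0.44,0,0,0],[-0.1,-0.641,0.591,-0.44,0,0,0],[-0.1,-0.641,0.591,-0.44,0,0,0],[-0.1,-0.641,0.591,-0.44,0,0,0],[-0.1,-0.641,0.591,-0.44,0,0,0],[-0.1,-0.641,0.591,-0.44,0,0,0],[-0.1,-0.641,0.591,-0.44,0,0,0],[-0.1,-0.641,0.591,-0.44,0,0,0],[-0.1,-0.641,0.591,-0.44,0,0,0],[-0.1,-0.641,0.591,-0.44,0,0,0],[-0.1,-0.641,0.591,-0.44,0,0,0],[-0.1,-0.641,0.591,-0.44,0,0,0],[-0.1,-0.641,0.591,-0.44,0,0,0],[-0.1,-0.641,0.591,-0.44,0,0,0]], "force": 60}}

```text
time: 2.1
tool_pos: [0.573, -0.153, 0.3305]
tcp_rot: [-0.1, 1.57, 0.097]
wrist_force: [-0.3, 1.0, -0.3]
width: 0.001
```

Request:
{"api": "jog_arm", "payload": {"rows": [[0,0,0,0,0,0,0],[0,0,0,0,0,0,0]]}}

```text
time: 2.3
tool_pos: [0.5726, -0.1537, 0.3293]
tcp_rot: [-0.098, 1.573, 0.096]
wrist_force: [-0.7, 1.1, -0.2]
width: 0.004
```

Run:
```python
from h import *
np.set_printoptions(precision=4,suppress=True)
s=monitor.read_state();print(toworld(s),s["tool_pos"],s["width"])
w=imaging.read_camera("wrist");b=imaging.read_camera("scene")[140:330,170:360]
cv2.imwrite("pics/w1.png",np.hstack([cv2.resize(w,(400,300)),cv2.resize(b,(300,300),interpolation=2)]))
cv2.imwrite("pics/w1raw.png",w); print(proj("wrist",[.572,-.15,.28],wristT(s)))
```

```text
[[-0.0039 -0.123   0.9924]
 [-0.0011  0.9924  0.123 ]
 [-1.     -0.0006 -0.004 ]] [ 0.5726 -0.1537  0.3293] 0.003604154504259027
(np.float64(325.54045344979096), np.float64(269.2682154635598))
```

View pics/w1.png

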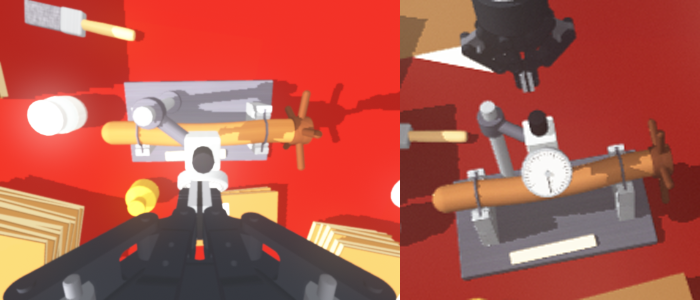

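Wrist view: knob at ~(203,158) in the half picture, fingers' ends just below it; the scene part shows the needle pointing nearly down. I'll check the knob in close-up.

Run:
```python
from h import *
w=cv2.imread("pics/w1raw.png")[200:330,250:400]
cv2.imwrite("pics/w1c.png",cv2.resize(w,None,fx=4,fy=4,interpolation=2))
```

```text
(no output)
```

View pics/w1c.png

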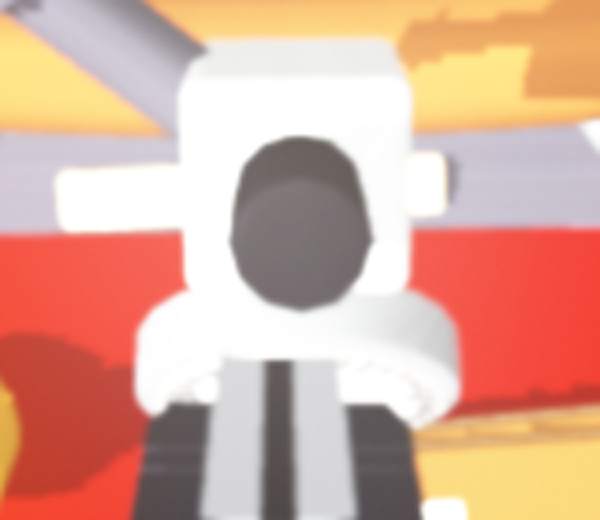

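Knob's top face centre at raw pixel ≈ (325.5, 261), so about 5 mm nearer the robot than the TCP. I'll correct this and lower the head to a slide of about 45 mm.

Request:
{"api": "jog_arm", "payload": {"rows": [[0,0.0045,-0.004,0,0,0,0],[0.025,0.0045,-0.004,0,0,0,0],[0.042,0.0045,-0.004,0,0,0,0],[0.046,0.0045,-0.004,0,0,0,0],[0.05,0.0045,-0.004,0,0,0,0],[0.054,0.0045,-0.004,0,0,0,0],[0.058,0.0045,-0.004,0,0,0,0],[0.062,0.0045,-0.004,0,0,0,0],[0.066,0.0045,-0.004,0,0,0,0],[0.07,0.0045,-0.004,0,0,0,0],[0.074,0.0045,-0.004,0,0,0,0],[0.078,0.0045,-0.004,0,0,0,0],[0.082,0.0045,-0.004,0,0,0,0],[0.086,0.0045,-0.004,0,0,0,0],[0.09,0.0045,-0.004,0,0,0,0],[0.094,0.0045,-0.004,0,0,0,0],[0.094,0.0045,-0.004,0,0,0,0]]}}

```text
time: 4.1
tool_pos: [0.5681, -0.1483, 0.2368]
tcp_rot: [-0.1, 1.57, 0.098]
wrist_force: [0.2, 0.5, 3.6]
width: -0.001
```

```bash
cat > dial.py <<'E'
from h import *
import sys
s=monitor.read_state();b=imaging.read_camera("scene");cv2.imwrite(f"pics/d_{sys.argv[1]}raw.png",b)
print(s["tool_pos"],s["wrist_force"],s["time"])
b=b[190:290,225:345]; cv2.imwrite(f"pics/d_{sys.argv[1]}.png",cv2.resize(b,None,fx=6,fy=6,interpolation=2))
E
python3 dial.py 1
```

```text
[ 0.56813178 -0.14827417  0.2367764 ] [0.2389929  0.47917743 3.572628  ] 4.1
```

View pics/d_1.png

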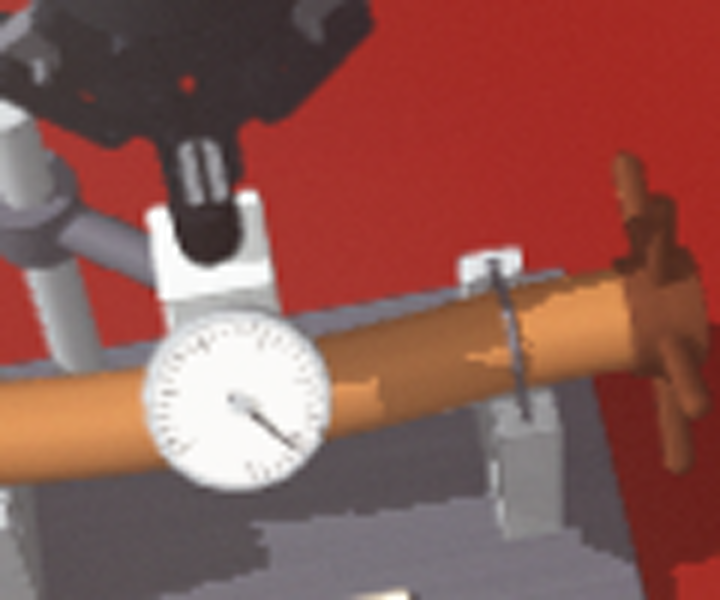

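Needle went from ~7° to ~52° from straight down: p ≈ 4.5–5 mm, so the roller's top is ≈ −3.5 mm now (bow on the +x, lower side). I'll lower another ~9 mm.

Request:
{"api": "jog_arm", "payload": {"rows": [[0.004,0,0,0,0,0,0],[0.007,0,0,0,0,0,0],[0.01,0,0,0,0,0,0],[0.011,0,0,0,0,0,0],[0.011,0,0,0,0,0,0],[0.011,0,0,0,0,0,0],[-0.02,0,0,0,0,0,0],[-0.05,0,0,0,0,0,0],[-0.05,0,0,0,0,0,0]]}}

```text
time: 5.05
tool_pos: [0.5707, -0.1491, 0.2919]
tcp_rot: [-0.102, 1.562, 0.095]
wrist_force: [0.9, -0.4, 1.2]
width: 0.001
```

```bash
cat > needle.py <<'E'
from h import *
# needle angle from a scene picture: dial face = bright disc, needle = dark pixels inside it, away from the marks
def needle(b):
    r=b[225:290,235:295]; f=8; g=cv2.cvtColor(cv2.resize(r,None,fx=f,fy=f,interpolation=2),6)
    m=((g>190)*255).astype(np.uint8); m=cv2.morphologyEx(m,cv2.MORPH_CLOSE,np.ones((25,25)));m=cv2.morphologyEx(m,cv2.MORPH_OPEN,np.ones((61,61)))
    c=max(cv2.findContours(m,0,2)[0],key=cv2.contourArea);(cx,cy),(w,h),_=e=cv2.fitEllipse(c)
    yy,xx=np.mgrid[:g.shape[0],:g.shape[1]];d=np.hypot(xx-cx,yy-cy)/((w+h)/4)
    k=(d>.22)&(d<.62); wt=np.clip(215.-g,0,None)**2*k
    a=np.arctan2((wt*(xx-cx)/np.maximum(d,.1)).sum(),(wt*(yy-cy)/np.maximum(d,.1)).sum())
    return np.degrees(a)%360,(cx/f+235,cy/f+225),(w/f,h/f)
E
python3 dial.py 2; python3 -c "
from needle import *
for n in('scene0','d_1raw','d_2raw'): print(needle(cv2.imread(f'pics/{n}.png')))"
```

```text
[ 0.57074598 -0.14914697  0.29185669] [ 0.91322209 -0.38813425  1.16770962] 5.05
(np.float64(18.43156268414711), (262.5518398284912, 249.31940841674805), (29.356529235839844, 30.75130271911621))
(np.float64(49.089254306299516), (263.93168449401855, 256.0815734863281), (29.347570419311523, 31.738510131835938))
(np.float64(129.48916999696607), (264.35372734069824, 258.28160858154297), (29.127159118652344, 31.850360870361328))
```

View pics/d_2.png

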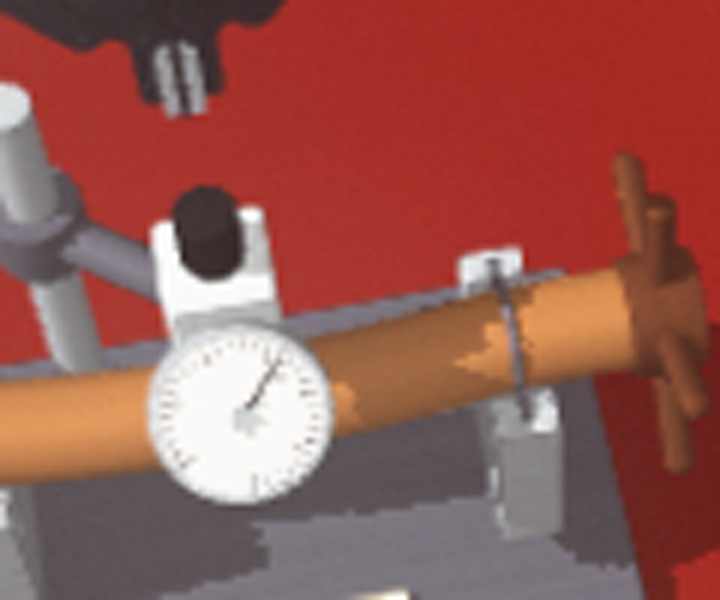

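Run:
```python
from h import *
c=np.array([.550,.013,.105]);x=np.array([.992,.128,0])
print(proj("scene",c))
for f in range(0,360,18):
    a=np.radians(f);P=c+.066*(np.sin(a)*x+np.array([0,0,np.cos(a)]));u,v=proj("scene",P);print(f,np.round([(u-225)*6,(v-190)*6]),np.round(proj("top",P),1))
```

```text
(np.float64(334.502593891205), np.float64(241.70495808137858))
0 [663. 217.] [303.7 247.3]
18 [674. 267.] [302.6 239.4]
36 [684. 323.] [301.7 232.7]
54 [691. 377.] [301.1 227.9]
72 [695. 423.] [300.8 225.4]
90 [694. 457.] [300.9 225.4]
108 [690. 475.] [301.4 227.7]
126 [683. 476.] [302.1 232. ]
144 [674. 461.] [303. 238.]
162 [663. 433.] [304.  244.9]
180 [652. 394.] [305.1 252.3]
198 [642. 348.] [306.1 259.5]
216 [633. 299.] [307.  265.9]
234 [627. 251.] [307.6 270.9]
252 [623. 208.] [308. 274.]
270 [622. 173.] [308.  274.8]
288 [625. 150.] [307.6 273.2]
306 [631. 143.] [307.  269.2]
324 [640. 152.] [306. 263.]
342 [651. 177.] [304.9 255.5]
```

p ≈ 14 mm (needle ≈148° vs 7° free); the handle's arms stand at about −6°, 66°, 138°… from vertical towards +x. Bow is ≈125° towards +x, so I push the top arms along −x.

Request:
{"api": "jog_arm", "payload": {"rows": [[0,0.05,0.01,0,0,0,0],[0,0.1,0.02,0,0,0,0],[0,0.15,0.032,0,0,0,0],[0.02,0.163,0.032,0,0,0,0],[0.06,0.163,0.032,0,0,0,0],[0.1,0.163,0.032,0,0,0,0],[0.135,0.163,0.032,0,0,0,0],[0.142,0.163,0.032,0,0,0,0],[0.142,0.163,0.022,0,0,0,0],[0.142,0.163,0.014,0,0,0,0],[0.142,0.163,0.006,0,0,0,0],[0.142,0.163,-0.002,0,0,0,0],[0.142,0.163,-0.01,0,0,0,0],[0.142,0.163,-0.018,0,0,0,0],[0.142,0.163,-0.026,0,0,0,0],[0.142,0.163,-0.032,0,0,0,0],[0.142,0.163,-0.032,0,0,0,0],[0.11,0.163,-0.03,0,0,0,0],[0.08,0.163,-0.03,0,0,0,0],[0.08,0.163,-0.03,0,0,0,0]]}}

```text
time: 7.1
tool_pos: [0.5214, 0.0088, 0.2127]
tcp_rot: [-0.101, 1.561, 0.095]
wrist_force: [1.1, -0.4, 0.0]
width: 0.003
```

```bash
sed -i 's/=e=cv2.fitEllipse(c)/=cv2.fitEllipse(c); cx+=8; cy+=9/' needle.py; python3 dial.py 3; python3 -c "
from needle import *
for n in('scene0','d_1raw','d_2raw','d_3raw'): print(needle(cv2.imread(f'pics/{n}.png')))"
```

```text
[0.52143718 0.00884383 0.21266727] [ 1.13846646 -0.35885242  0.04477809] 7.1
(np.float64(9.746128291179428), (263.5518398284912, 250.44440841674805), (29.356529235839844, 30.75130271911621))
(np.float64(51.36962003843565), (264.93168449401855, 257.2065734863281), (29.347570419311523, 31.738510131835938))
(np.float64(145.66767320290393), (265.35372734069824, 259.40660858154297), (29.127159118652344, 31.850360870361328))
(np.float64(202.40003818393268), (265.66193771362305, 259.9153289794922), (28.19070053100586, 29.79608154296875))
```

View pics/d_3.png

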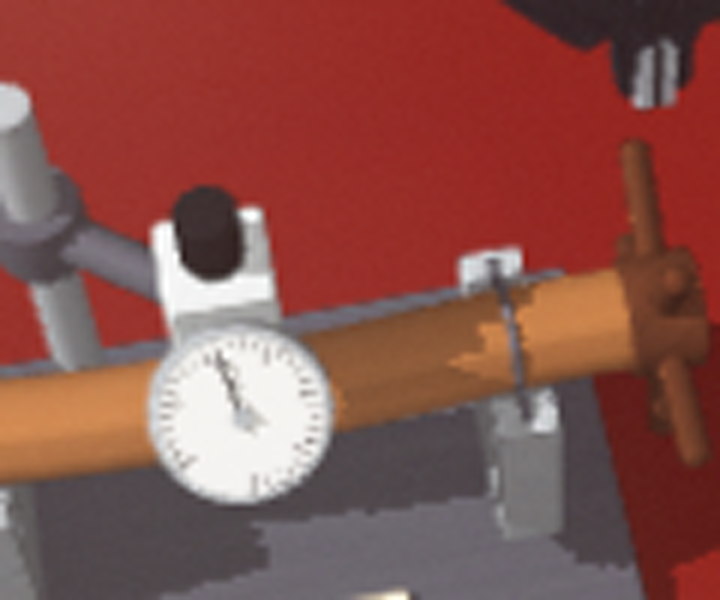

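Reading rose to ≈ 19.3 mm (needle ≈202°), handle turned ≈ −43° (arms now ≈ −49°, 23°, 95°). Right direction; the next arm pushed through ~72° should bring the bow up.

Request:
{"api": "jog_arm", "payload": {"rows": [[0,0,0.04,0,0,0,0],[0,0,0.08,0,0,0,0],[0,0,0.082,0,0,0,0],[0.03,0,0.082,0,0,0,0],[0.055,0,0.082,0,0,0,0],[0.062,0,0.082,0,0,0,0],[0.062,0,0.073,0,0,0,0],[0.062,0,0.064,0,0,0,0],[0.062,0,0.055,0,0,0,0],[0.062,0,0.046,0,0,0,0],[0.062,0,0.037,0,0,0,0],[0.062,0,0.028,0,0,0,0],[0.062,0,0.02,0,0,0,0],[0.062,0,0.012,0,0,0,0],[0.062,0,0.005,0,0,0,0],[0.062,0,-0.001,0,0,0,0],[0.062,0,-0.001,0,0,0,0],[0.03,0,0,0,0,0,0],[-0.01,0,0,0,0,0,0],[-0.01,0,0,0,0,0,0]]}}

```text
time: 9.15
tool_pos: [0.5226, 0.0088, 0.2257]
tcp_rot: [-0.102, 1.557, 0.095]
wrist_force: [0.5, 0.0, 1.0]
width: -0.001
```

```bash
python3 dial.py 4; python3 -c "
from needle import *
for n in('d_4raw',): print(needle(cv2.imread(f'pics/{n}.png')))"
```

```text
[0.52260922 0.00879691 0.22567408] [0.47255457 0.02523522 0.9986566 ] 9.15
(np.float64(259.37335952846894), (265.65806579589844, 259.8969078063965), (28.231966018676758, 29.83584976196289))
```

View pics/d_4.png

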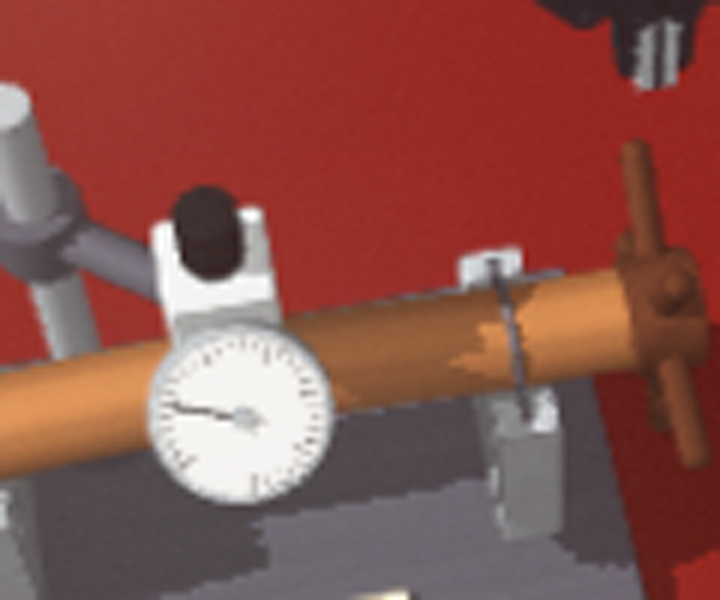

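The reading is now 25.0 mm. The second push was exactly one arm pitch (72°) and raised it 5.6 mm, which puts the bow about 7° ± 6° from the top, well inside 30°. It also agrees with the absolute height: 25 − 53 + 35 ≈ 7 mm above `roller_top`. The gripper is clear, so I'm handing in.

```bash
python3 -c "
from workcell import finish_job
print(finish_job())"
```

```text
the job is handed in; nothing more can be done
None
```

I lowered the gauge head until the plunger was about 14 mm in. I then turned the roller about 115° with two pushes on the handle's top arms and handed the job in with the gripper clear. No verdict was reported.

**Reading:** the gauge rose from about 14 to 19.4 to 25.0 mm. The plunger is still on the roller, short of its 30 mm stop.

**Bow position:** the second push, one 72° arm pitch, raised the reading 5.6 mm, which puts the top of the bow about 7° from the plunger. The head's height separately gives about 7 mm above `roller_top`.

**What didn't quite agree:** the first push raised the reading about 5.6 mm, but the turn I estimated from the picture (43°) allows at most about 5.1 mm. That is within my reading error.

**Not checked:** I didn't turn past the peak to see the reading fall. I also took no final picture of the whole table. None of the arm's moves went near the loose things.

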